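# Lean the blue sample board on the display stand

### The job

At the foil-stamping bench, take the blue sample board out of the rack and set it gently on the small oak display stand: its lower edge on the ledge between lip and backstop, leaning back against the sloped backstop, square to it and centred from side to side. Set it down, do not drop it, then let go so that it stays leaning by itself; leave the orange and green boards standing in the rack.

Things in the scene. Friction and masses are not known exactly. Their poses are not given: they have to be found in the camera images.
- blue_center (a point): Centre of the blue rigid board, 95 wide (its y), 120 tall (z), 10 mm thick (x), 130 g, gold stripes alike on both faces (either may look out). Starts upright in a groove of a fixed oak rack (214 x 80 mm, top 34 mm above the table, groove floor 12 mm; 3 grooves 13 wide, 75 mm apart along x; which one varies). Upper 98 mm free to grip across the thickness from above; lifts straight out.
- orange_center (a point): Centre of the orange board, same size and axes, in another groove of the same rack; leave it there.
- green_center (a point): Centre of the green board, same size and axes, in another groove of the same rack; leave it there.
- stand: Fixed oak stand, 130 mm wide (y). Origin on the table under the foot of the backstop's front face, mid-width; +x out of its front, roughly away from the robot. Level ledge 12 mm up, x 0 to 28 mm; lip x 28 to 38, 10 mm above the ledge. Backstop face rises from x 0, sloping to -x 15 deg off vertical, to top edge x -17, z 75 mm. A board flat on it has its centre at x -11, z 71 mm, its top 55 mm free.
Things that resemble listed ones, but are neither listed nor needed, are in the scene too. There is more than one size of the part that bears blue_center; the job needs the middle-sized. Of the things shaped like the stand, the wooden one is meant.

How it is judged:
By the outcome, as a careful person would: the job done as asked, in the order asked, and still so for the second after the job is handed in, with the robot touching nothing.
It also fails if it takes over 38 s, if anything falls off the work surface, if the arm or the gripper's body presses on something with over 40 N, if the wrist force passes 120 N, or if a joint passes its speed limit or range.

### The arm

A 7-joint arm with a two-finger parallel gripper is mounted at the origin on the work surface. World frame = base frame: x ahead of the robot, y to its left, z up, the work surface at z = 0. Lengths are in m, angles in degrees, forces in N, time in s.
With the tool pointing down it reaches from about 0.425 to 0.975 m from the base axis. Payload 16.7 kg.
Tool frame: the origin (TCP) lies on the centre line of the jaws, within the pads' length; the fingertips stand 25 mm ahead of it and the grasp point (between the pads) lies 6 mm ahead of it; z points along the fingers, y is the line along which they close (so a half turn about z gives the same grasp; the last joint's range is limited). The gripper opens to 85 mm and grips with 20 to 120 N. Pads are 22 mm wide; open, the fingers measure 114 mm over their backs; the gripper's body (76 mm by 85 mm) begins 54 mm behind the grasp point. The pads swing forward as they close: fully open they stand 13 mm farther back than shut.
Start: joints at [-81.732, 24.414, 4.234, 92.017, -1.954, 63.644, -3.845], TCP at [0.195, 0.646, 0.256] pointing down, gripper open.
Joint ranges: [-163.25, 163.25], [-28.42, 122.38], [-70.27, 78.77], [12.13, 141.07], [-58.53, 238.53], [9.26, 117.41], [-156.51, 156.51]. Speed limits (degrees/s): [108.29, 108.29, 136.94, 136.94, 172.46, 172.46, 172.46].

### API

Orientations are given as a 3x3 rotation matrix whose columns are the frame's x, y, z axes.
In Python, from plant import ctrl gives the robot as it stands.
- The arm moves only by the tool send_rows, never from a script. Its argument "plan" is a list that holds one entry, the list of rows, each a list of 4 numbers: the shift along the tool's x, y, z in cm, then the turn about the tool's z in rad. A call has exactly 5 rows; each row shifts and turns the commanded pose from where the row before left it, along the tool's axes as they then stand; what a row does not reach is not made up. A row lasts 1/8 s, in which the tool goes at most 62.5 mm and 10.7 degrees, less where a joint would pass 70% of its speed; a pose out of reach is approached as far as the arm can. A call with a gripper value outside its range is refused whole. "claw" is the opening, from 0 (shut) to 1 (fully open), set as the call begins (left out, the last holds). The fingers move at their own pace and stop on an object; "newtons" is the grip in N (left out, the last holds). Time passes only in rows, so rows that do not move let the fingers close, or fill a call up. It gives the time, the measured TCP pose, the force, the opening and the grip force at its end, in the units of the state.
- ctrl.read_state(): the state, without advancing time (a new reading comes with each control period).
- ctrl.capture(name): name is "side" or "top"; returns a dict with "img" (384x512x3 uint8, red, green, blue), "K" (3x3 intrinsics, pixels), "extrinsics" (4x4, takes a point from camera to world coordinates). Camera axes: x right, y down, z forward; pixel columns grow to the right and rows downward; lengths in m; the calibration is good to about 2 mm. A picture is of the moment at which its call begins. There is no depth.
- ctrl.finish_job(): hands the job in; it is judged then, once.
The state is a dict: "time": time; "qpos": joint angles; "qd": joint speeds; "joint_efforts": joint torques, N m; "tcp_pos": TCP position; "tool_rot": TCP orientation; "ft_force": force on the tool from outside, world axes, zero at the start; "moment": the same for the moment, N m; "grip_width": finger opening in m; "finger_force": force on a finger pad.
Only numpy, scipy, OpenCV 4.12 (cv2) and the standard library are available. Lean on these libraries where they do the work, as an engineer would, in place of code of your own. Each camera call takes 0.05 s, during which the arm holds its last target. There are 200 camera calls.

## Working session

There is one attempt and no reset: what is moved stays moved. The work goes in short steps, Python scripts to look and compute and a tool call to move; the robot and the scene stay as the last step left them, time stands still between calls to the robot, and variables do not carry over. Pictures are saved under pics/ and viewed, at most 10 in all, crops included, and the job is handed in when it is done.

Besides the shell and the picture viewer there is one more tool, called after ">>>" as name(argument=value, ...), one argument or row to a line, values as JSON. send_rows: Moves the arm, as the interface text tells. Its arguments: {"type":"object","properties":{"plan":{"type":"array","items":{"type":"array","items":{"type":"array","items":{"type":"number"}}}},"claw":{"type":"number"},"newtons":{"type":"number"}},"required":["plan"]}

```bash
mkdir -p pics
cat > h.py <<'E'
import numpy as np, cv2
from plant import ctrl
def cap(n,f):
    c=ctrl.capture(n); cv2.imwrite(f'pics/{f}.png',c['img'][:,:,::-1]); np.savez(f'pics/{f}.npz',**c); return c
def ray(c,u,v):
    E=np.array(c['extrinsics']); d=np.linalg.inv(c['K'])@[u,v,1]; return E[:3,3],E[:3,:3]@d
def onz(c,u,v,z):
    o,d=ray(c,u,v); return o+d*(z-o[2])/d[2]
def proj(c,p):
    E=np.linalg.inv(c['extrinsics']); q=c['K']@(E[:3,:3]@np.array(p)+E[:3,3]); return q[:2]/q[2]
E
python3 - <<'E'
from h import *
np.set_printoptions(precision=4,suppress=True)
a=cap('top','t0');b=cap('side','s0')
for c in(a,b):print(c['K'],c['extrinsics'])
s=ctrl.read_state();print(s['tcp_pos'],s['tool_rot'],s['time'])
big=np.hstack([cv2.imread('pics/t0.png'),cv2.imread('pics/s0.png')])
E
```

```text
[[472.283    0.     256.1296]
 [  0.     472.283  191.4578]
 [  0.       0.       1.    ]] [[ 0.0182 -0.9948  0.0999  0.4474]
 [-0.9998 -0.017   0.0128 -0.0326]
 [-0.011  -0.1001 -0.9949  1.0444]
 [ 0.      0.      0.      1.    ]]
[[437.2693   0.     253.2626]
 [  0.     437.2693 192.0154]
 [  0.       0.       1.    ]] [[-0.8724 -0.3553  0.3357  0.2432]
 [-0.4888  0.6314 -0.602   0.5292]
 [ 0.0019 -0.6893 -0.7245  0.7498]
 [ 0.      0.      0.      1.    ]]
[0.1954 0.6457 0.2557] [[-0.9571  0.2897 -0.0002]
 [ 0.2897  0.9571 -0.0011]
 [-0.0001 -0.0012 -1.    ]] 0.1
```

View pics/t0.png

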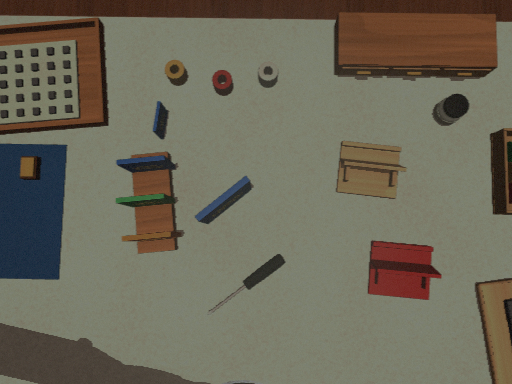

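View pics/s0.png

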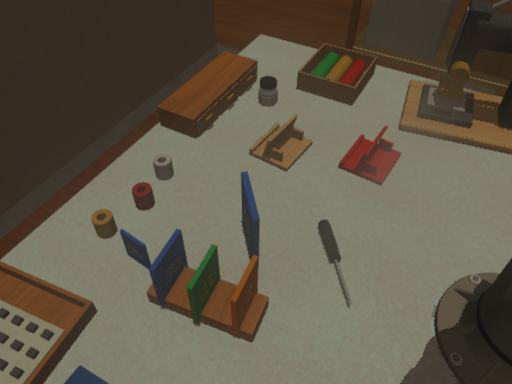

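The top view shows three blue candidates: a small board at (159,118), the board in the rack's far groove at (143,162), and a large board at (223,200). There are two stands, wood at (370,170) and red at (402,270). I choose the rack's blue board and the wooden stand, and check both in a close crop.

Run:
```python
from h import *
t=cv2.imread('pics/t0.png');s=cv2.imread('pics/s0.png')
def cr(i,u,v,w,h,f):return cv2.resize(i[v:v+h,u:u+w],None,fx=f,fy=f,interpolation=cv2.INTER_CUBIC)
A=cr(t,105,100,100,75,4);B=cr(t,325,130,100,75,4);C=cr(s,120,220,160,120,2.5);D=cr(s,240,105,80,60,5)
cv2.imwrite('pics/c0.png',np.vstack([np.hstack([A,B]),np.hstack([C,D])]))
t0=np.load('pics/t0.npz');h=cv2.cvtColor(t0['img'],cv2.COLOR_RGB2HSV)
s0=np.load('pics/s0.npz');hs=cv2.cvtColor(s0['img'],cv2.COLOR_RGB2HSV)
for n,hh in(('t',h),('s',hs)):
  for nm,lo,hi in(('blue',(105,100,40),(125,255,255)),('green',(50,100,40),(80,255,255))):
    m=cv2.inRange(hh,lo,hi)
    for c in cv2.findContours(m,0,2)[0]:
        if cv2.contourArea(c)>60: print(n,nm,cv2.contourArea(c),cv2.boundingRect(c),cv2.approxPolyDP(c,2,True)[:,0].tolist())
```

```text
t blue 338.5 (196, 176, 53, 45) [[246, 177], [196, 216], [198, 220], [247, 182]]
t blue 167.0 (117, 156, 48, 9) [[164, 158], [155, 156], [117, 160], [117, 164]]
t blue 8117.0 (0, 144, 67, 135) [[1, 144], [0, 277], [13, 275], [20, 278], [57, 278], [66, 145]]
t green 182.0 (116, 194, 48, 9) [[163, 194], [116, 198], [116, 201], [162, 198]]
s blue 333.0 (65, 367, 40, 17) [[65, 383], [104, 382], [79, 367]]
s blue 180.5 (149, 230, 31, 41) [[179, 230], [175, 231], [149, 269], [155, 268]]
s blue 226.0 (242, 172, 17, 48) [[243, 172], [252, 217], [256, 219], [258, 217], [247, 175]]
s green 223.5 (187, 245, 30, 45) [[216, 246], [211, 246], [187, 289], [191, 289]]
s green 291.0 (312, 52, 27, 25) [[337, 55], [329, 53], [312, 73], [324, 76], [337, 60]]
```

View pics/c0.png

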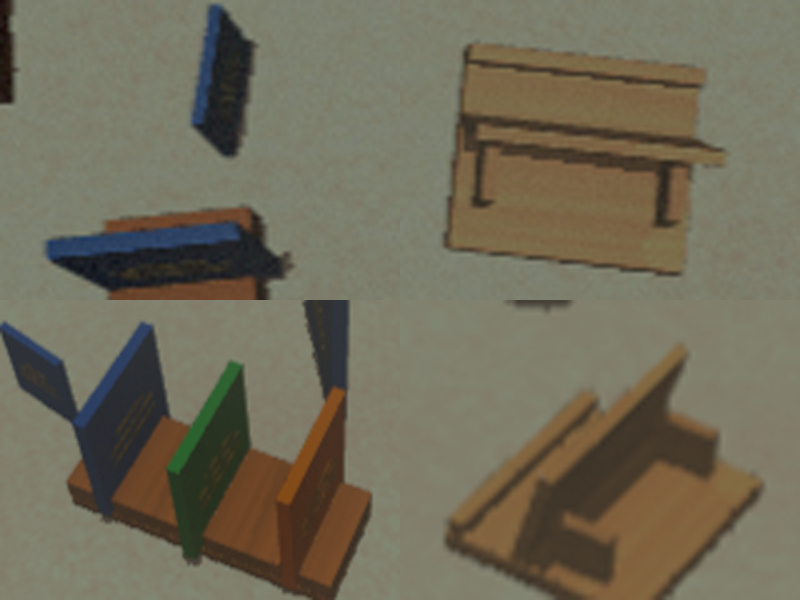

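The rack's blue board measures like the orange and green boards, while the loose ones are smaller (159,118) and larger (223,200). The wooden stand's lip faces away from the robot, with its outer edge from (342.5,141) to (401.5,147).

```bash
cat > m.py <<'E'
from h import *
np.set_printoptions(precision=4,suppress=True)
t=np.load('pics/t0.npz');s=np.load('pics/s0.npz')
P=[onz(t,u,v,.132) for u,v in((116.75,160.5),(165,156),(165.75,159),(117.5,164))]
bc=np.mean(P,0); e=(P[0]-P[1]+P[3]-P[2]);by=np.arctan2(e[1],e[0])
print('board top c',bc,'len',np.linalg.norm(P[0]-P[1]),'y-axis dir deg',np.degrees(by))
L=onz(t,342.5,141,.022);R=onz(t,401.5,147,.022);w=L-R;sy=np.arctan2(w[1],w[0])
print('lip',L,R,np.linalg.norm(w),'ydir',np.degrees(sy))
yv=np.array([np.cos(sy),np.sin(sy)]);xv=np.array([yv[1],-yv[0]])
O=(L+R)[:2]/2-.038*xv; print('stand O',O,'xdir',xv)
def st(x,y,z):return [*(O+x*xv+y*yv),z]
yb=np.array([np.cos(by),np.sin(by)]);xb=np.array([yb[1],-yb[0]])
def bd(x,y,z):return [*(bc[:2]+x*xb+y*yb),z]
ims=[]
for c,(u,v) in((t,(325,130)),(s,(240,105))):
    im=cv2.resize(np.ascontiguousarray(c['img'][v:v+75,u:u+100,::-1]),None,fx=4,fy=4)
    for x,z,col in((.038,.022,(0,0,255)),(.028,.022,(0,255,0)),(-.017,.075,(255,255,0)),(0,.012,(255,0,255))):
        q=[((proj(c,st(x,y,z))-[u,v]+.5)*4).astype(int).tolist() for y in(-.065,.065)]; cv2.line(im,q[0],q[1],col,1)
    ims.append(im)
for c,(u,v) in((t,(100,120)),(s,(130,220))):
    im=cv2.resize(np.ascontiguousarray(c['img'][v:v+75,u:u+100,::-1]),None,fx=4,fy=4)
    q=np.array([(proj(c,bd(x,y,.132))-[u,v]+.5)*4 for x,y in((.005,.0475),(.005,-.0475),(-.005,-.0475),(-.005,.0475))]).astype(int)
    cv2.polylines(im,[q],True,(0,0,255),1); ims.append(im)
cv2.imwrite('pics/ov.png',np.vstack([np.hstack(ims[:2]),np.hstack(ims[2:])]))
E
python3 m.py
```

```text
board top c [0.5975 0.2055 0.132 ] len 0.09506774573642672 y-axis dir deg 96.62164592807153
lip [ 0.6647 -0.207   0.022 ] [ 0.6534 -0.3359  0.022 ] 0.12938454270052738 ydir 84.98799525250219
stand O [ 0.6212 -0.2681] xdir [ 0.9962 -0.0874]
```

View pics/ov.png

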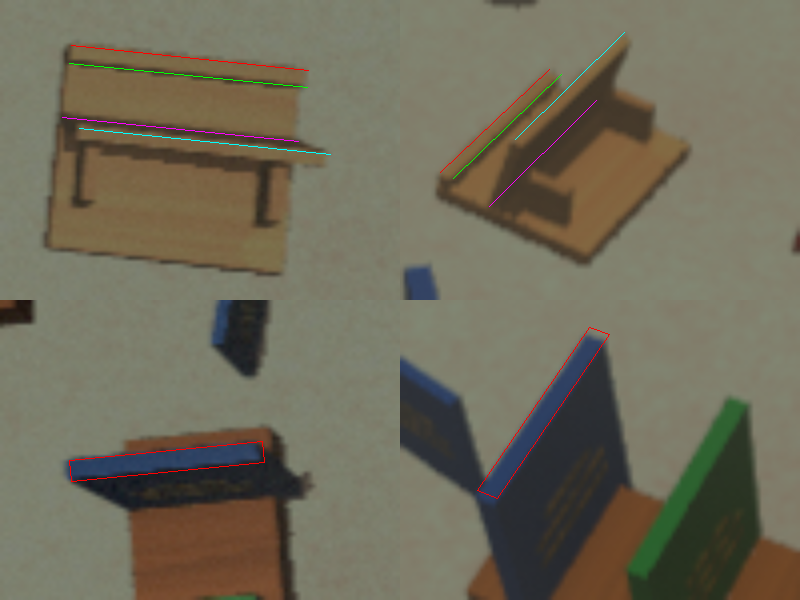

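The overlay agrees with both views to about 2 mm. The lip faces +x and the board sits in the far groove. I turn the tool to the board's thickness first.

>>> send_rows(
  plan=[
    [[0,0,0,0.18],[0,0,0,0.18],[0,0,0,0.18],[0,0,0,0.18],[0,0,0,0.18]],
  ],
  claw=0.45,
  newtons=30,
)

```text
time: 0.72
tcp_pos: [0.1954, 0.6458, 0.2559]
tool_rot: [[-0.363, 0.932, -0.0], [0.932, 0.363, -0.001], [-0.001, -0.0, -1.0]]
ft_force: [-0.8, 0.3, 0.2]
grip_width: 0.0384
finger_force: 0.0
```

>>> send_rows(
  plan=[
    [[0,0,0,0.131],[0,0,0,0.131],[0,0,0,0],[0,0,0,0],[0,0,0,0]],
  ],
)

```text
time: 1.35
tcp_pos: [0.1955, 0.646, 0.2563]
tool_rot: [[-0.116, 0.993, -0.0], [0.993, 0.116, -0.0], [-0.0, -0.0, -1.0]]
ft_force: [0.1, 0.9, -0.0]
grip_width: 0.0385
finger_force: 0.0
```

```bash
cat > go.py <<'E'
import sys
from h import *
np.set_printoptions(precision=4,suppress=True)
tx,ty,tz,ang=map(float,sys.argv[1:5])  # ang: desired world angle of tool y
s=ctrl.read_state();R=np.array(s['tool_rot']);p=np.array(s['tcp_pos'])
a=np.degrees(np.arctan2(R[1,1],R[0,1]))
print('t',s['time'],'p',p,'yang',a,'q',np.array(s['qpos']),'F',np.array(s['ft_force']),'w',s['grip_width'],'ff',s['finger_force'])
print('shift cm',R.T@(np.array([tx,ty,tz])-p)*100,'turn rad',np.radians(a-ang),'zax',R[:,2])
E
python3 go.py 0.5975 0.2055 0.20 6.62
```

```text
t 1.35 p [0.1955 0.646  0.2563] yang 6.683964306991096 q [-91.6787  25.1075  17.9508  92.6854  -8.4042  63.545  -64.8783] F [ 0.1119  0.9354 -0.0188] w 0.0385185865069476 ff 0.0
shift cm [-48.427   34.7978   5.6275] turn rad 0.0011163877607510526 zax [-0.0001 -0.0001 -1.    ]
```

>>> send_rows(
  plan=[
    [[-3.2,2.3,0,0],[-3.2,2.3,0,0],[-3.2,2.3,0,0],[-3.2,2.3,0,0],[-3.2,2.3,0,0]],
  ],
)

```text
time: 1.98
tcp_pos: [0.329, 0.4992, 0.2565]
tool_rot: [[-0.116, 0.993, 0.0], [0.993, 0.116, 0.0], [0.0, 0.0, -1.0]]
ft_force: [0.6, 0.0, 0.2]
grip_width: 0.0383
finger_force: 0.0
```

>>> send_rows(
  plan=[
    [[-3.2,2.3,0,0],[-3.2,2.3,0,0],[-3.2,2.3,0,0],[-3.2,2.3,0,0],[-3.2,2.3,0,0]],
  ],
)

```text
time: 2.6
tcp_pos: [0.4615, 0.3535, 0.2565]
tool_rot: [[-0.116, 0.993, 0.0], [0.993, 0.116, 0.0], [0.0, 0.0, -1.0]]
ft_force: [0.2, 0.2, 0.3]
grip_width: 0.0383
finger_force: 0.0
```

>>> send_rows(
  plan=[
    [[-3.2,2.3,0,0],[-3.2,2.3,0,0],[-3.2,2.3,0,0],[-3.2,2.3,0,0],[-3.2,2.3,0,0]],
  ],
)

```text
time: 3.22
tcp_pos: [0.5941, 0.2077, 0.2564]
tool_rot: [[-0.116, 0.993, 0.0], [0.993, 0.116, 0.0], [0.0, 0.0, -1.0]]
ft_force: [-0.3, 1.4, -0.2]
grip_width: 0.0384
finger_force: 0.0
```

```bash
python3 go.py 0.5975 0.2055 0.20 6.62
```

```text
t 3.225 p [0.5941 0.2077 0.2564] yang 6.661653273493766 q [-47.6766  21.9845  29.5181  99.4534 -12.1032  61.7167  -7.5153] F [-0.282   1.3537 -0.1963] w 0.03836352249548835 ff 0.0
shift cm [-0.2644  0.3131  5.6441] turn rad 0.0007269867666998911 zax [ 0.0002  0.0003 -1.    ]
```

>>> send_rows(
  plan=[
    [[-0.25,0.3,2.5,0],[0,0,3,0],[0,0,3,0],[0,0,3,0],[0,0,2.6,0]],
  ],
)

```text
time: 3.85
tcp_pos: [0.5964, 0.2066, 0.1142]
tool_rot: [[-0.116, 0.993, -0.0], [0.993, 0.116, -0.0], [-0.0, -0.0, -1.0]]
ft_force: [0.9, 0.2, 0.1]
grip_width: 0.0386
finger_force: 0.0
```

```bash
python3 go.py 0.5975 0.2055 0.115 6.62; python3 -c "
from h import *
a=cap('side','s1')['img'];b=cap('top','t1')['img']
f=lambda i,u,v:cv2.resize(np.ascontiguousarray(i[v:v+150,u:u+133,::-1]),None,fx=3,fy=3)
cv2.imwrite('pics/c1.png',np.hstack([f(a,110,190),f(b,80,90)]))"
```

```text
t 3.85 p [0.5964 0.2066 0.1142] yang 6.655492445410386 q [-43.9824  31.3983  25.5349 105.5681 -17.8798  47.0236  -2.7357] F [0.8614 0.193  0.0757] w 0.038607321347367024 ff 0.0
shift cm [-0.1172  0.0951 -0.0791] turn rad 0.0006194600319955777 zax [-0.0003 -0.0001 -1.    ]
```

View pics/c1.png

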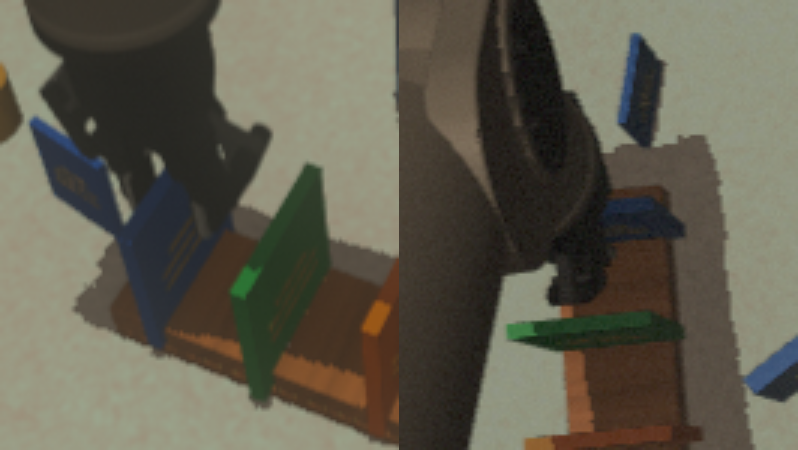

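The picture shows the fingers on both sides of the blue board (upper edge at about (165,250) in the left crop), clear of green. I correct by 1 mm and close.

>>> send_rows(
  plan=[
    [[-0.12,0.1,0,0],[0,0,0,0],[0,0,0,0],[0,0,0,0],[0,0,0,0]],
  ],
  claw=0,
  newtons=30,
)

```text
time: 4.58
tcp_pos: [0.5984, 0.2055, 0.1166]
tool_rot: [[-0.115, 0.993, 0.002], [0.993, 0.115, 0.001], [0.001, 0.002, -1.0]]
ft_force: [-0.4, -1.9, 7.6]
grip_width: 0.0096
finger_force: 35.9
```

```bash
python3 go.py 0.5975 0.2055 0.115 6.62; python3 -c "
from h import *
print(ctrl.read_state()['moment'])"
```

```text
t 4.575 p [0.5984 0.2055 0.1166] yang 6.580401442009807 q [-43.8918  31.2927  25.638  105.3812 -17.8413  47.1915  -2.7004] F [-0.41   -1.9375  7.5528] w 0.009570148922027727 ff 35.86897552013397
shift cm [ 0.0058 -0.092   0.161 ] turn rad -0.0006911252159707834 zax [ 0.0018  0.0007 -1.    ]
[-0.43952838  0.05471893 -0.00423819]
```

>>> send_rows(
  plan=[
    [[0,0,-1,0],[0,0,-2,0],[0,0,-4,0],[0,0,-5,0],[0,0,-5,0]],
  ],
)

```text
time: 5.2
tcp_pos: [0.5974, 0.2053, 0.2883]
tool_rot: [[-0.114, 0.993, 0.001], [0.993, 0.114, 0.0], [0.0, 0.001, -1.0]]
ft_force: [1.2, 0.6, -0.9]
grip_width: 0.0096
finger_force: 34.6
```

>>> send_rows(
  plan=[
    [[0,0,-1.5,0],[0,0,0,0.05],[0,0,0,0.05],[0,0,0,0.05],[0,0,0,0.053]],
  ],
)

```text
time: 5.82
tcp_pos: [0.5973, 0.2054, 0.3004]
tool_rot: [[0.09, 0.996, -0.001], [0.996, -0.09, -0.0], [-0.0, -0.001, -1.0]]
ft_force: [0.2, -0.0, -2.1]
grip_width: 0.0098
finger_force: 34.6
```

```bash
python3 go.py 0.6212 -0.2681 0.30 -5.0; python3 -c "
from h import *
a=cap('side','s2')['img'];b=cap('top','t2')['img']
f=lambda i,u,v:cv2.resize(np.ascontiguousarray(i[v:v+180,u:u+160,::-1]),None,fx=2.5,fy=2.5)
cv2.imwrite('pics/c2.png',np.hstack([f(a,100,140),f(b,80,90)]))"
```

```text
t 5.825 p [0.5973 0.2054 0.3004] yang -5.144117860445811 q [-49.998   20.4642  33.0104  96.3991 -11.9686  66.7234 -19.0189] F [ 0.1821 -0.0409 -2.0958] w 0.009767258352690721 ff 34.55447494983673
shift cm [-46.9482   6.6309   0.0482] turn rad -0.0025153311757091065 zax [-0.0006 -0.0002 -1.    ]
```

View pics/c2.png

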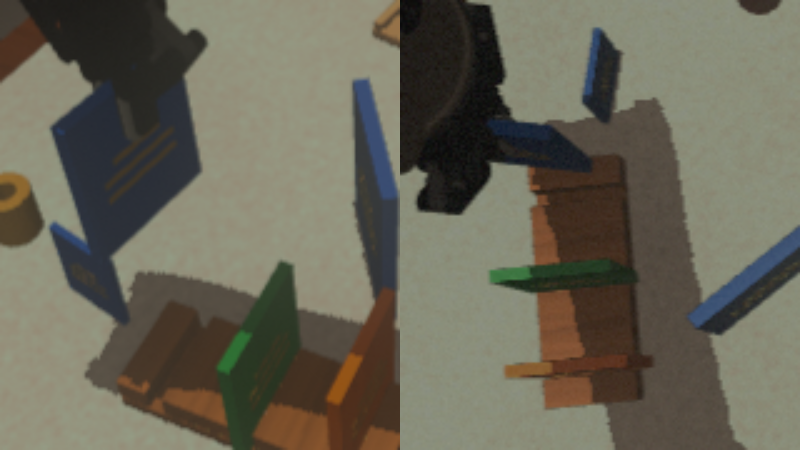

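Blue is out of the rack, held upright (pads at about (140,120) left crop), and green and orange are still standing. I carry it to the stand.

>>> send_rows(
  plan=[
    [[-1.5,0.25,0,0],[-3,0.5,0,0],[-3.5,0.55,0,0],[-3.5,0.55,0,0],[-3.5,0.55,0,0]],
  ],
)

```text
time: 6.55
tcp_pos: [0.6081, 0.0516, 0.3005]
tool_rot: [[0.088, 0.996, -0.0], [0.996, -0.088, -0.0], [-0.0, -0.0, -1.0]]
ft_force: [0.4, -1.2, -1.5]
grip_width: 0.0099
finger_force: 34.5
```

>>> send_rows(
  plan=[
    [[-3.5,0.55,0,0],[-3.5,0.55,0,0],[-3.5,0.55,0,0],[-3.5,0.55,0,0],[-3.5,0.55,0,0]],
  ],
)

```text
time: 7.18
tcp_pos: [0.6198, -0.1251, 0.3005]
tool_rot: [[0.088, 0.996, -0.0], [0.996, -0.088, -0.0], [-0.0, -0.0, -1.0]]
ft_force: [-0.4, 0.1, -0.6]
grip_width: 0.0094
finger_force: 34.5
```

>>> send_rows(
  plan=[
    [[-3.5,0.55,0,0],[-3.5,0.55,0,0],[-3.5,0.55,0,0],[-2.5,0.5,0,0],[-1,0.25,0,0]],
  ],
)

```text
time: 7.8
tcp_pos: [0.6309, -0.2669, 0.3004]
tool_rot: [[0.09, 0.996, -0.0], [0.996, -0.09, -0.001], [-0.001, -0.0, -1.0]]
ft_force: [0.0, 0.4, -0.2]
grip_width: 0.0099
finger_force: 34.5
```

```bash
python3 go.py 0.6302 -0.2689 0.15 -5.0
```

```text
t 7.8 p [ 0.6309 -0.2669  0.3004] yang -5.158172757670011 q [ -9.3488  27.4259  38.8304  89.276  -17.8899  69.6615  27.4391] F [ 0.0314  0.4116 -0.1505] w 0.009865869836710985 ff 34.49334383010864
shift cm [-0.1963 -0.0462 15.0389] turn rad -0.0027606354083008016 zax [-0.0004 -0.0007 -1.    ]
```

>>> send_rows(
  plan=[
    [[-0.2,0,3,0],[0,0,4,0],[0,0,4,0],[0,0,3,0],[0,0,2,0]],
  ],
)

```text
time: 8.43
tcp_pos: [0.6314, -0.2656, 0.139]
tool_rot: [[0.087, 0.996, -0.001], [0.996, -0.087, 0.001], [0.0, -0.001, -1.0]]
ft_force: [0.9, -0.2, -2.2]
grip_width: 0.0099
finger_force: 34.5
```

```bash
python3 go.py 0.6302 -0.2689 0.135 -5.0; python3 -c "
from h import *
a=cap('side','s3')['img'];b=cap('top','t3')['img']
f=lambda i,u,v:cv2.resize(np.ascontiguousarray(i[v:v+100,u:u+100,::-1]),None,fx=4,fy=4)
cv2.imwrite('pics/c3.png',np.hstack([f(a,225,75),f(b,325,100)]))"
```

```text
t 8.425 p [ 0.6314 -0.2656  0.139 ] yang -4.984263041475695 q [ -6.0831  36.0054  33.9435  97.5067 -23.9521  53.9759  32.169 ] F [ 0.8627 -0.1608 -2.1934] w 0.009859485520909579 ff 34.518107771873474
shift cm [-0.3399 -0.089   0.395 ] turn rad 0.00027466174049890665 zax [-0.0012  0.0006 -1.    ]
```

View pics/c3.png

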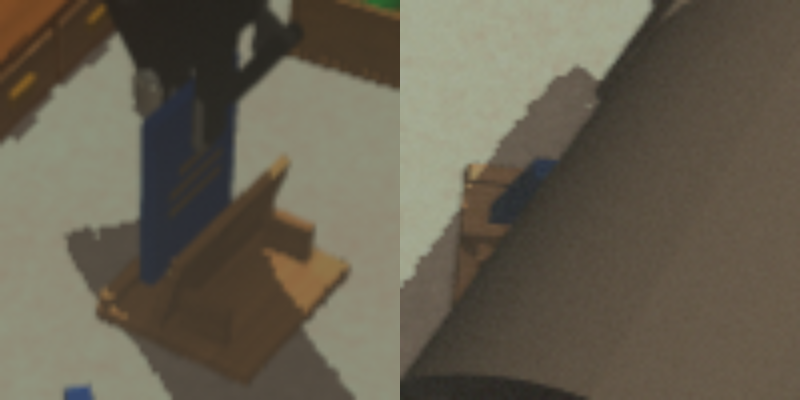

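The side crop shows blue hovering over the ledge between lip and backstop, its lower near corner at about (262,145) in the full image. I centre it and lower to 2 mm above the ledge.

>>> send_rows(
  plan=[
    [[-0.3,0,0,0],[0,0,0.5,0],[0,0,0.7,0],[0,0,0.5,0],[0,0,0.2,0]],
  ],
)

```text
time: 9.15
tcp_pos: [0.6314, -0.2691, 0.1209]
tool_rot: [[0.088, 0.996, -0.001], [0.996, -0.088, 0.0], [0.0, -0.001, -1.0]]
ft_force: [0.3, 0.3, -1.4]
grip_width: 0.0094
finger_force: 34.5
```

```bash
python3 go.py 0.6262 -0.2685 0.1166 -5.0
python3 - <<'E'
from h import *
s=np.load('pics/s3.npz');h=cv2.cvtColor(s['img'],cv2.COLOR_RGB2HSV);m=cv2.inRange(h,(105,80,20),(125,255,255))
m[:, :250]=0;m[160:]=0
for c in cv2.findContours(m,0,2)[0]:
  if cv2.contourArea(c)>60: print(cv2.approxPolyDP(c,1.5,True)[:,0].tolist())
yv=np.array([.087,.996]);xv=np.array([.996,-.087]);C=np.array([.6314,-.2656])
for dy in(.0475,-.0475):
  for z in(.0344,.1544): print(dy,z,[proj(s,[*(C+dx*xv+dy*yv),z]).round(1).tolist() for dx in(-.005,.005)])
E
```

```text
t 9.15 p [ 0.6314 -0.2691  0.1209] yang -5.040607340412238 q [ -5.2772  37.2621  33.2283  97.9247 -24.7704  52.3395  32.9734] F [ 0.2692  0.2825 -1.3798] w 0.009405152097013552 ff 34.486777782440186
shift cm [ 0.0189 -0.5225  0.4282] turn rad -0.000708731790671697 zax [-0.0005  0.0001 -1.    ]
0.0475 0.0344 [[263.5, 145.7], [260.2, 144.2]]
0.0475 0.1544 [[264.5, 106.0], [260.9, 104.5]]
-0.0475 0.0344 [[283.3, 126.3], [280.1, 125.0]]
-0.0475 0.1544 [[285.9, 87.0], [282.4, 85.7]]
```

>>> send_rows(
  plan=[
    [[0,-0.1,0.15,0],[0,-0.1,0.1,0],[0,-0.1,0,0],[0,0,0,0],[0,0,0,0]],
  ],
)

```text
time: 9.78
tcp_pos: [0.6286, -0.269, 0.119]
tool_rot: [[0.088, 0.996, 0.0], [0.996, -0.088, -0.0], [-0.0, 0.0, -1.0]]
ft_force: [-0.3, -0.1, -0.9]
grip_width: 0.0095
finger_force: 34.5
```

>>> send_rows(
  plan=[
    [[0,-0.1,0,0],[0,0,0,0],[0,0,0,0],[0,0,0,0],[0,0,0,0]],
  ],
)

```text
time: 10.4
tcp_pos: [0.6276, -0.2689, 0.1188]
tool_rot: [[0.088, 0.996, 0.0], [0.996, -0.088, -0.0], [-0.0, 0.0, -1.0]]
ft_force: [-0.1, 0.7, -1.9]
grip_width: 0.0095
finger_force: 34.5
```

>>> send_rows(
  plan=[
    [[0,-0.1,0,0],[0,0,0,0],[0,0,0,0],[0,0,0,0],[0,0,0,0]],
  ],
)

```text
time: 11.02
tcp_pos: [0.6265, -0.2688, 0.1188]
tool_rot: [[0.088, 0.996, -0.0], [0.996, -0.088, -0.0], [-0.0, -0.0, -1.0]]
ft_force: [0.1, -0.5, -2.2]
grip_width: 0.0097
finger_force: 34.6
```

Centre is now about +5.3 mm with no contact yet. I continue in 1 mm steps.

>>> send_rows(
  plan=[
    [[0,-0.1,0,0],[0,0,0,0],[0,0,0,0],[0,0,0,0],[0,0,0,0]],
  ],
)

```text
time: 11.65
tcp_pos: [0.6257, -0.2688, 0.1189]
tool_rot: [[0.088, 0.996, 0.0], [0.996, -0.088, -0.0], [-0.0, 0.0, -1.0]]
ft_force: [3.5, 0.0, -0.6]
grip_width: 0.0095
finger_force: 34.6
```

>>> send_rows(
  plan=[
    [[0,-0.1,0,0],[0,0,0,0],[0,0,0,0],[0,0,0,0],[0,0,0,0]],
  ],
)

```text
time: 12.28
tcp_pos: [0.625, -0.2687, 0.119]
tool_rot: [[0.088, 0.996, 0.001], [0.996, -0.088, -0.0], [-0.0, 0.001, -1.0]]
ft_force: [6.1, -1.0, -2.3]
grip_width: 0.01
finger_force: 34.6
```

Contact at the backstop foot, exactly where computed. I back off slightly and lower.

>>> send_rows(
  plan=[
    [[0,0.17,0,0],[0,0,0.07,0],[0,0,0.07,0],[0,0,0,0],[0,0,0,0]],
  ],
)

```text
time: 12.9
tcp_pos: [0.6262, -0.2688, 0.1173]
tool_rot: [[0.088, 0.996, -0.0], [0.996, -0.088, 0.0], [-0.0, -0.0, -1.0]]
ft_force: [1.8, -0.7, -0.8]
grip_width: 0.0093
finger_force: 34.7
```

>>> send_rows(
  plan=[
    [[0,0,0.05,0],[0,0,0.05,0],[0,0,0,0],[0,0,0,0],[0,0,0,0]],
  ],
)

```text
time: 13.52
tcp_pos: [0.6264, -0.2688, 0.1167]
tool_rot: [[0.088, 0.996, 0.0], [0.996, -0.088, -0.0], [-0.0, 0.0, -1.0]]
ft_force: [0.7, 0.5, 5.5]
grip_width: 0.0094
finger_force: 35.6
```

Set down at z 0.1167 with 5.5 N on the ledge. I open a little so the fingers guide the board.

>>> send_rows(
  plan=[
    [[0,0,0,0],[0,0,0,0],[0,0,0,0],[0,0,0,0],[0,0,0,0]],
  ],
  claw=0.28,
)

```text
time: 14.15
tcp_pos: [0.6262, -0.2688, 0.1164]
tool_rot: [[0.088, 0.996, -0.0], [0.996, -0.088, -0.0], [-0.0, -0.0, -1.0]]
ft_force: [0.6, -0.6, 0.1]
grip_width: 0.0241
finger_force: 0.0
```

```bash
python3 go.py 0.6262 -0.2688 0.1166 -5.0; python3 -c "
from h import *
a=cap('side','s4')['img']
cv2.imwrite('pics/c4.png',cv2.resize(np.ascontiguousarray(a[75:175,225:325,::-1]),None,fx=5,fy=5))"
```

```text
t 14.15 p [ 0.6262 -0.2688  0.1164] yang -5.043614468608758 q [ -5.2218  37.1469  33.1     98.7836 -24.8922  51.566   33.2828] F [ 0.6146 -0.6469  0.0598] w 0.024131498343388885 ff 0.0
shift cm [-0.0008 -0.0039 -0.0198] turn rad -0.0007612160787305349 zax [-0.0001 -0.     -1.    ]
```

View pics/c4.png

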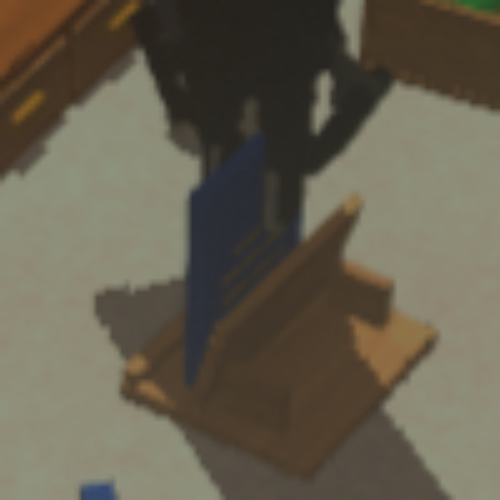

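The board stands by itself on the ledge, its lower near corner at crop (190,385). I walk the fingers back toward the backstop so it tips over in a controlled way.

>>> send_rows(
  plan=[
    [[0,-0.2,0,0],[0,-0.2,0,0],[0,-0.2,0,0],[0,-0.15,0,0],[0,-0.15,0,0]],
  ],
)

```text
time: 14.82
tcp_pos: [0.6172, -0.268, 0.1165]
tool_rot: [[0.088, 0.996, 0.0], [0.996, -0.088, -0.0], [-0.0, 0.0, -1.0]]
ft_force: [-0.1, -0.3, 0.3]
grip_width: 0.0237
finger_force: 0.0
```

>>> send_rows(
  plan=[
    [[0,-0.15,0,0],[0,-0.15,0,0],[0,-0.15,0,0],[0,-0.15,0,0],[0,-0.15,0,0]],
  ],
)

```text
time: 15.45
tcp_pos: [0.6097, -0.2673, 0.1164]
tool_rot: [[0.088, 0.996, -0.0], [0.996, -0.088, -0.0], [-0.0, -0.0, -1.0]]
ft_force: [-1.0, -0.2, 0.7]
grip_width: 0.024
finger_force: 0.0
```

>>> send_rows(
  plan=[
    [[0,-0.15,0,0],[0,-0.15,0,0],[0,-0.15,0,0],[0,-0.15,0,0],[0,-0.15,0,0]],
  ],
)

```text
time: 16.08
tcp_pos: [0.6023, -0.2667, 0.1164]
tool_rot: [[0.088, 0.996, 0.0], [0.996, -0.088, -0.0], [-0.0, 0.0, -1.0]]
ft_force: [-0.1, -0.1, -0.2]
grip_width: 0.024
finger_force: 0.0
```

```bash
python3 go.py 0.5982 -0.2664 0.1166 -5.0; python3 -c "
from h import *
a=cap('side','s5')['img']
cv2.imwrite('pics/c5.png',cv2.resize(np.ascontiguousarray(a[75:175,225:325,::-1]),None,fx=5,fy=5))"
```

```text
t 16.075 p [ 0.6023 -0.2667  0.1164] yang -5.048129073879808 q [ -5.5603  35.2991  33.3823 102.0384 -24.5007  50.0461  33.9742] F [-0.1386 -0.1337 -0.2225] w 0.02402242120421838 ff 0.0
shift cm [-0.0047 -0.4065 -0.0154] turn rad -0.0008400108051382575 zax [ 0.     -0.0001 -1.    ]
```

View pics/c5.png

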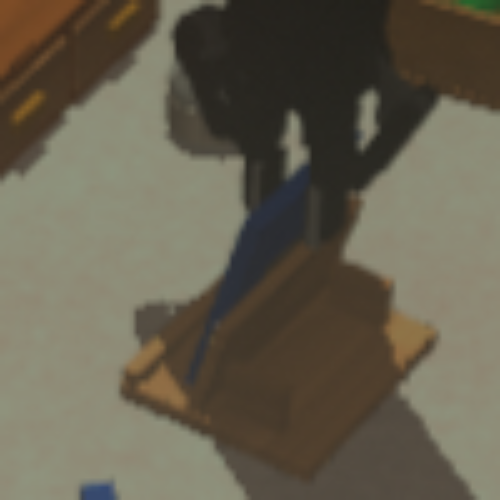

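Blue is leaning back; its lower corner is still at crop (192,382). I move a last few millimetres until it rests on the backstop.

>>> send_rows(
  plan=[
    [[0,-0.1,0,0],[0,-0.1,0,0],[0,-0.1,0,0],[0,0,0,0],[0,0,0,0]],
  ],
)

```text
time: 16.75
tcp_pos: [0.5994, -0.2664, 0.1164]
tool_rot: [[0.088, 0.996, 0.0], [0.996, -0.088, -0.0], [-0.0, 0.0, -1.0]]
ft_force: [-0.2, -0.3, -0.3]
grip_width: 0.0237
finger_force: 0.0
```

>>> send_rows(
  plan=[
    [[0,-0.1,0,0],[0,-0.05,0,0],[0,0,0,0],[0,0,0,0],[0,0,0,0]],
  ],
)

```text
time: 17.38
tcp_pos: [0.5978, -0.2663, 0.1164]
tool_rot: [[0.088, 0.996, -0.0], [0.996, -0.088, -0.0], [-0.0, -0.0, -1.0]]
ft_force: [-0.0, -0.3, 0.3]
grip_width: 0.0238
finger_force: 0.1
```

>>> send_rows(
  plan=[
    [[0,0,0,0],[0,0,0,0],[0,0,0,0],[0,0,0,0],[0,0,-0.5,0]],
  ],
  claw=0.5,
)

```text
time: 18.0
tcp_pos: [0.5977, -0.2662, 0.1213]
tool_rot: [[0.088, 0.996, -0.001], [0.996, -0.088, 0.0], [0.0, -0.001, -1.0]]
ft_force: [-0.0, 0.7, 0.2]
grip_width: 0.0429
finger_force: 0.0
```

>>> send_rows(
  plan=[
    [[0,0,-1,0],[0,0,-3,0],[0,0,-5,0],[0,0,-5,0],[0,0,-4,0]],
  ],
)

```text
time: 18.62
tcp_pos: [0.5978, -0.2666, 0.3044]
tool_rot: [[0.088, 0.996, 0.002], [0.996, -0.088, -0.0], [-0.0, 0.002, -1.0]]
ft_force: [1.0, -0.5, 0.0]
grip_width: 0.0427
finger_force: 0.0
```

>>> send_rows(
  plan=[
    [[5,0,0,0],[6,0,0,0],[6,0,0,0],[6,0,0,0],[5,0,0,0]],
  ],
)

```text
time: 19.25
tcp_pos: [0.6224, 0.0151, 0.3023]
tool_rot: [[0.087, 0.996, 0.001], [0.996, -0.087, 0.001], [0.001, 0.001, -1.0]]
ft_force: [1.6, 0.6, 0.9]
grip_width: 0.0429
finger_force: 0.0
```

```bash
python3 go.py 0.5982 -0.2664 0.1166 -5.0; python3 -c "
from h import *
a=cap('side','s6')['img'];b=cap('top','t6')['img']
f=lambda i,u,v:cv2.resize(np.ascontiguousarray(i[v:v+100,u:u+100,::-1]),None,fx=4,fy=4)
cv2.imwrite('pics/c6.png',np.hstack([f(a,225,75),f(b,325,110)]))"
```

```text
t 19.25 p [0.6224 0.0151 0.3023] yang -4.987728236239866 q [-35.744   20.0059  37.0081  97.6702 -12.9994  66.6173  -0.1971] F [1.5936 0.5718 0.9335] w 0.04289554632140781 ff 0.0
shift cm [-28.2659   0.0207  18.5525] turn rad 0.00021418268264126477 zax [ 0.0008  0.0006 -1.    ]
```

View pics/c6.png

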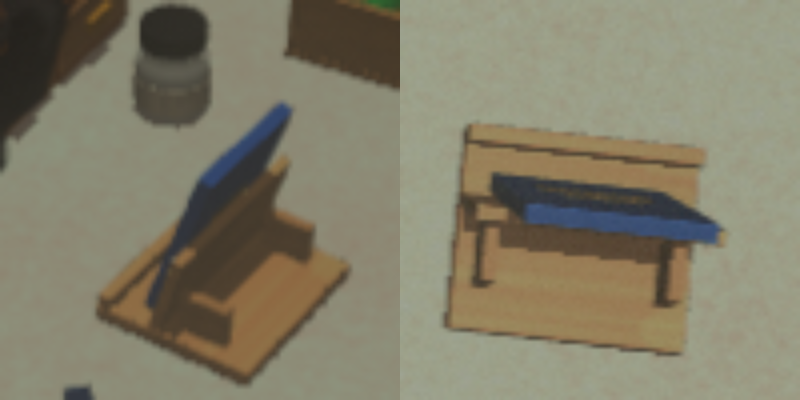

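Blue leans on the wooden stand on its own; its top edge runs from crop (524,205) to (722,228) and its lower left corner is at (492,176). I check centring, squareness and lean numerically.

Run:
```python
from h import *
np.set_printoptions(precision=4,suppress=True)
t=np.load('pics/t6.npz');s=np.load('pics/s6.npz')
h=cv2.cvtColor(t['img'],cv2.COLOR_RGB2HSV);m=cv2.inRange(h,(105,120,70),(125,255,255));m[:,:330]=0
c=max(cv2.findContours(m,0,2)[0],key=cv2.contourArea);r=cv2.minAreaRect(c);print(r,cv2.boundingRect(c))
O=np.array([.6212,-.2681]);xv=np.array([.9962,-.0874]);yv=np.array([.0874,.9962])
def loc(u,v,z):
    p=onz(t,u,v,z)[:2]-O;return p@xv*1e3,p@yv*1e3
print('top centre (expect x -26,y0)',loc(*r[0],.1292))
a=loc(356,161.25,.1305);b=loc(405.5,167,.1305);print('front top corners',a,b,'yaw',np.degrees(np.arctan2(b[0]-a[0],a[1]-b[1])))
print('bottom front left (expect 9.7,47.5)',loc(348,154,.0146))
```

```text
((379.96343994140625, 165.32928466796875), (46.381248474121094, 4.1963982582092285), 6.340190887451172) (357, 161, 47, 9)
top centre (expect x -26,y0) (np.float64(-26.891888623109978), np.float64(4.0534049346573955))
front top corners (np.float64(-23.94179840089571), np.float64(51.41598598214883)) (np.float64(-25.261674639290334), np.float64(-45.247892817626806)) yaw -0.7822843411398422
bottom front left (expect 9.7,47.5) (np.float64(11.874319232384938), np.float64(48.975004631877816))
```

Run:
```python
from h import *
np.set_printoptions(precision=1,suppress=True)
t=np.load('pics/t6.npz');s=np.load('pics/s6.npz')
O=np.array([.6212,-.2681]);xv=np.array([.9962,-.0874]);yv=np.array([.0874,.9962])
def loc(c,u,v,z):
    p=onz(c,u,v,z)[:2]-O;return np.array([p@xv,p@yv])*1e3
S=lambda x,y:(225+x/4-.4,75+y/4-.4)
T=lambda x,y:(325+(x-400)/4-.4,110+y/4-.4)
print('side base rear y+,y-',loc(s,*S(245,376),.012),loc(s,*S(350,265),.012))
print('side lip y+',loc(s,*S(98,300),.022))
print('top base rear',loc(t,*T(446,326),.012),loc(t,*T(684,354),.012),'lip',loc(t,*T(470,125),.022),loc(t,*T(706,150),.022))
h=cv2.cvtColor(s['img'],cv2.COLOR_RGB2HSV);m=cv2.inRange(h,(105,110,85),(125,255,255));m[:, :255]=0;m[:95]=0;m[150:]=0
c=max(cv2.findContours(m,0,2)[0],key=cv2.contourArea);r=cv2.minAreaRect(c);print(r,cv2.boundingRect(c));print('side board top c',loc(s,*r[0],.1292))
print('side top corners',loc(s,*S(206,186),.128),loc(s,*S(292,108),.128))
```

```text
side base rear y+,y- [-73.5  69.7] [-75.2 -59.6]
side lip y+ [34.6 71.8]
top base rear [-72.4  67.3] [-74.2 -63.2] lip [38.2 65.6] [ 37.7 -63.9]
((286.0000305175781, 111.0000228881836), (2.8284270763397217, 26.870054244995117), 45.0) (276, 101, 21, 20)
side board top c [-29.3   9. ]
side top corners [-30.   54.1] [-31.8 -41.5]
```

Both views agree: the board is square to the stand, about 2 mm off centre, and leaning flush with its lower edge at the backstop foot. The robot is clear, so I hand in.

```bash
python3 -c "
from h import *
print(ctrl.finish_job())"
```

```text
the job is handed in; nothing more can be done
None
```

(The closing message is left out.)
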